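File the slim tea tin between crock and canister

TASK

Stand the slim tea tin, which lies flat on the counter, upright (dark lid up) on the pulled-out cutting board and let go of it; then take it again another way and slide it, upright, into the too-narrow gap between the crock and the canister on the turntable, letting the tin itself spread the two, until it stands midway between them, and let go. Finally push the cutting board fully home. Do not touch the crock or the canister with the gripper or tip them, and leave the scraper, spatula and lid where they are.

Things in the scene. Friction and masses are not known exactly. Their poses are not given: they have to be found in the camera images.
- tin: slim steel tea tin, 36 mm thick (own x), 62 wide (own y), 125 tall (own z), upright edges rounded by 10 mm, about 0.25 kg, balanced at mid-height; its last 28 mm is a dark wooden lid, flush and fixed. Origin: centre of its base; own z points from base to lid. Starts lying on a broad face on the counter, left of the turntable, lid end pointing left (+y) to left and back towards the robot, own x vertical
- crock: round open terracotta-coloured stoneware crock, 90 mm outside diameter, 72 mm tall, about 0.3 kg, standing loose on the turntable on one side of its middle. Origin at the centre of its base, own z up
- canister: round clear acrylic canister with a flat white lid, 90 mm diameter, 74 mm tall (78 mm over the little button in the middle of its lid), about 0.3 kg, standing loose on the turntable on the other side of its middle, 20 to 28 mm clear of the crock at the start. Origin at the centre of its base, own z up
- cutting_board (a joint): travel of the pull-out oak cutting board in m: 0 = fully home, grows as it is pulled out towards the robot; starts 0.085 to 0.115. It slides with about 3 N of friction, stays where it is left, and has a hard stop at 0
- board_edge (a point): middle of the cutting board's front (robot-side) upper edge; point z up, x points along the board to the housing, the way the board is pushed home. The board is 255 mm wide (point y), 21 mm thick, its top is at this point's height, 28 mm above the counter (underside 7 mm above it). The housing front (300 mm wide, top 45 mm above the counter) stands 10 mm plus the joint value ahead of this point along point x; the turntable axis lies 135 mm behind the housing front
- turntable_top (a point): centre of the top face of the round oak turntable (260 mm diameter), 73 mm above the counter; the disc can turn about this axis against a stiff friction of 0.25 N m
- scraper: bystander: steel dough scraper with a round wooden handle, 150 mm wide, lying on the counter on the right; origin under its middle
- spatula: bystander: green silicone spatula lying on the counter at the far right; origin under its middle
- lid: bystander: aluminium crock lid, 100 mm diameter, 32 mm tall with its knob, lying on the counter at the near right; origin at the centre of its underside
Things that resemble listed ones, but are neither listed nor needed, are in the scene too. What is shaped like the tin but red is not meant. Several things have the shape of the canister; the one meant has the colours described above.

How it is judged:
By the outcome, as a careful person would: the job done as asked, in the order asked, and still so for the second after the job is handed in, with the robot touching nothing.
It also fails if it takes over 72 s, if anything falls off the work surface, if the arm or the gripper's body presses on something with over 40 N, if the wrist force passes 120 N, or if a joint passes its speed limit or range.

ROBOT

A 6-joint arm with a two-finger parallel gripper is mounted at the origin on the work surface. World frame = base frame: x ahead of the robot, y to its left, z up, the work surface at z = 0. Lengths are in mm, angles in rad, forces in N, time in s.
With the tool pointing down it reaches from about 325 to 775 mm from the base axis. Payload 5.5 kg.
Tool frame: the origin (TCP) lies at the very end of the fingers, on their centre line; the grasp point (between the pads) lies 19 mm behind it; z points along the fingers, y is the line along which they close (so a half turn about z gives the same grasp; the last joint's range is limited). The gripper opens to 85 mm and grips with 20 to 120 N. Pads are 22 mm wide; open, the fingers measure 114 mm over their backs; the gripper's body (76 mm by 85 mm) begins 54 mm behind the grasp point. The pads swing forward as they close: fully open they stand 13 mm farther back than shut.
Start: joints at [-0.057, 0.091, 1.231, -0, 1.82, -0.057], TCP at [600.014, -0.003, 231.275] pointing down, gripper open.
Joint ranges: [-2.87, 2.87], [-0.86, 2.18], [0.17, 2.46], [-1.51, 4.65], [0.06, 2.69], [-2.65, 2.65]. Speed limits (rad/s): [2.57, 2.57, 3.01, 3.14, 3.14, 3.14].

INTERFACE

Orientations are given as a rotation vector (axis times angle).
In Python, from bench import * gives the robot as it stands. The module is installed in compiled form; this text tells all that it offers.
- The arm moves only by the tool apply_moves, never from a script. Its argument "plan" is a list of rows, each an object with "fingers": the finger opening in cm, from 0 to 8.54; "travel": the shift along the tool's x, y, z in cm, a list of three; "roll": the turn about the tool's z in rad. A call has 1 to 20 rows; each row is the pose to reach, as a shift and turn from the pose commanded when the call began, along the tool's axes at that moment; what a row does not reach only later rows make up. A row lasts 1/12 s, in which the tool goes at most 41.7 mm and 7.16 degrees, less where a joint would pass 70% of its speed; a pose out of reach is approached as far as the arm can. A call with a gripper value outside its range is refused whole. The fingers move at their own pace and stop on an object; "force" is the grip in N (left out, the last holds). Time passes only in rows, so rows that repeat a pose let the fingers close. It gives the time, the measured TCP pose, the force, the opening and the grip force at its end, in the units of the state.
- state(): the state, without advancing time (a new reading comes with each control period).
- get_image(name): name is "scene" or "side" or "wrist"; returns a dict with "img" (420x560x3 uint8, red, green, blue), "vertical_fov" (degrees; the focal length in pixels is half the picture's height over the tangent of half this angle, whatever the lens; pixels are square), "cx", "cy" (the principal point, pixels), "rvec" (rotation vector, rad) and "tvec" (3), from world to camera coordinates, as OpenCV has them; the wrist camera has in their place "tool_from_camera" (4x4, takes a point from camera to tool coordinates, whose origin is the TCP and whose axes are the flange's). Camera axes: x right, y down, z forward; pixel columns grow to the right and rows downward; lengths in mm; the calibration is good to about 2 mm. The wrist camera is an equidistant fisheye: a pixel r from the principal point sees the ray r / f radians off the axis. A picture is of the moment at which its call begins: read the wrist's pose just before it. There is no depth.
- hand_in(): hands the job in; it is judged then, once.
The state is a dict: "clock": time; "qpos": joint angles; "joint_velocities": joint speeds; "effort": joint torques, N m; "eef_pos": TCP position; "orientation": TCP orientation; "wrist_force": force on the tool from outside, world axes, zero at the start; "torque": the same for the moment, N m; "gripper_width": finger opening in mm; "grip_force": force on a finger pad.
Only numpy, scipy, OpenCV 4.12 (cv2) and the standard library are available. Lean on these libraries where they do the work, as an engineer would, in place of code of your own. Each camera call takes 0.05 s, during which the arm holds its last target. There are 200 camera calls.

## Working session

There is one attempt and no reset: what is moved stays moved. The work goes in short steps, Python scripts to look and compute and a tool call to move; the robot and the scene stay as the last step left them, time stands still between calls to the robot, and variables do not carry over. Pictures are saved under pics/ and viewed, at most 10 in all, crops included, and the job is handed in when it is done.

Besides the shell and the picture viewer there is one more tool, called after "Emit:" by a JSON object that holds its "fn" and its "kwargs", one argument or row to a line. apply_moves: Moves the arm, as the interface text tells. Its arguments: {"type":"object","properties":{"plan":{"type":"array","items":{"type":"object","properties":{"fingers":{"type":"number"},"travel":{"type":"array","items":{"type":"number"}},"roll":{"type":"number"}}}},"force":{"type":"number"}},"required":["plan"]}

```bash
mkdir -p pics; cat > h.py <<'E'
import numpy as np, cv2
from bench import *
from scipy.spatial.transform import Rotation as R
def cam(n):
    s=state(); c=get_image(n)
    c['f']=210/np.tan(np.radians(c['vertical_fov'])/2); c['s']=s; c['n']=n
    return c
def ray(c,u,v):
    x,y=(u-c['cx'])/c['f'],(v-c['cy'])/c['f']
    if c['n']=='wrist':
        r=np.hypot(x,y); d=np.array([x/r*np.sin(r),y/r*np.sin(r),np.cos(r)]) if r>1e-9 else np.array([0,0,1.])
        T=np.array(c['tool_from_camera']); Rt=R.from_rotvec(c['s']['orientation']).as_matrix()
        return Rt@T[:3,3]+np.array(c['s']['eef_pos']), Rt@T[:3,:3]@d
    M=R.from_rotvec(np.ravel(c['rvec'])).as_matrix()
    return -M.T@np.ravel(c['tvec']), M.T@np.array([x,y,1.])
def onz(c,u,v,z):
    o,d=ray(c,u,v); return o+d*(z-o[2])/d[2]
def proj(c,p):
    p=np.array(p,float)
    if c['n']=='wrist':
        T=np.array(c['tool_from_camera']); Rt=R.from_rotvec(c['s']['orientation']).as_matrix()
        q=T[:3,:3].T@(Rt.T@(p-np.array(c['s']['eef_pos']))-T[:3,3])
        th=np.arctan2(np.hypot(q[0],q[1]),q[2]); k=c['f']*th/np.hypot(q[0],q[1])
        return np.array([c['cx']+k*q[0],c['cy']+k*q[1]])
    q=R.from_rotvec(np.ravel(c['rvec'])).as_matrix()@p+np.ravel(c['tvec'])
    return np.array([c['cx']+c['f']*q[0]/q[2],c['cy']+c['f']*q[1]/q[2]])
def save(c,name,z=1.4):
    cv2.imwrite('pics/'+name+'.png',cv2.resize(c['img'][:,:,::-1],None,fx=z,fy=z,interpolation=cv2.INTER_CUBIC))
E
python3 - <<'E'
from h import *
import pickle
for n in ['scene','side','wrist']:
    c=cam(n); save(c,n+'1'); pickle.dump(c,open(n+'1.pkl','wb'))
    print(n,c['f'],c['cx'],c['cy'],c.get('rvec'),c.get('tvec'),c.get('tool_from_camera'))
print(state())
E
```

```text
scene 502.2137753142723 281.91871097595424 209.35897326212017 [ 1.87502644  1.14316643 -0.61537002] [-234.49369567 -191.64287684 1955.62734826] None
side 449.07932836842093 279.76942945365 221.00192117249486 [ 2.19392044 -0.88097613  0.40243965] [-410.94371816  325.6887627   848.52946695] None
wrist 325.19226210127806 280.9656825307923 209.9684065596438 None None [[ 2.29428843e-04 -9.52105156e-01 -3.05770697e-01  7.79919801e+01]
 [ 9.99999078e-01  6.27717058e-04 -1.20424887e-03 -2.00274845e+00]
 [ 1.33850904e-03 -3.05770139e-01  9.52104422e-01 -1.43048699e+02]
 [ 0.00000000e+00  0.00000000e+00  0.00000000e+00  1.00000000e+00]]
{'clock': 0.15, 'qpos': array([-5.67059681e-02,  9.17024871e-02,  1.23162290e+00,  8.14550728e-06,
        1.81980098e+00, -5.66972542e-02]), 'joint_velocities': array([-0.00045655, -0.00196011, -0.00232407,  0.0001723 ,  0.00093098,
        0.00067638]), 'effort': array([ 1.18562282e-03, -4.59372532e+01, -4.18527281e+01, -2.23398712e-05,
        9.54780931e-03, -9.16542831e-06]), 'eef_pos': array([5.99783777e+02, 9.60994921e-03, 2.30392992e+02]), 'orientation': array([-2.22063583e+00, -2.22062092e+00,  1.59442137e-03]), 'wrist_force': array([ 0.07597895, -0.42677182,  0.30529246]), 'torque': array([0.01038143, 0.02503501, 0.03518046]), 'grip_force': 0.0, 'gripper_width': 85.29962468201438}
```

View pics/scene1.png

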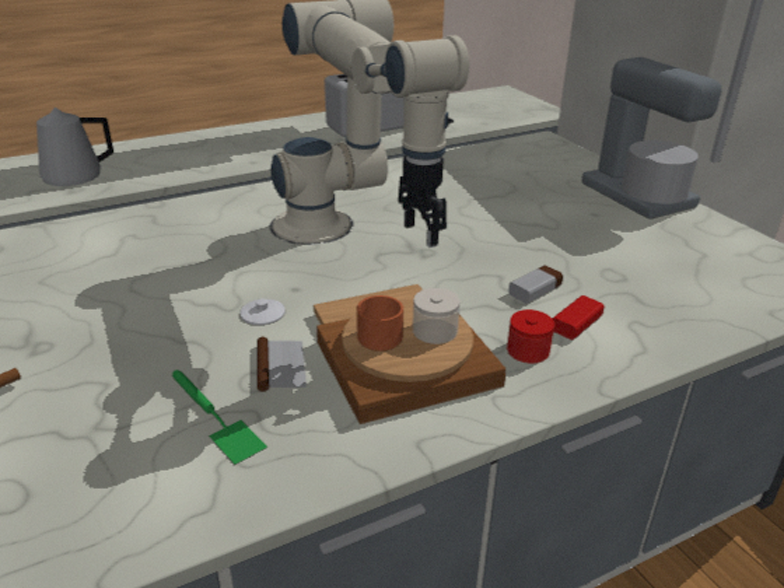

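View pics/side1.png

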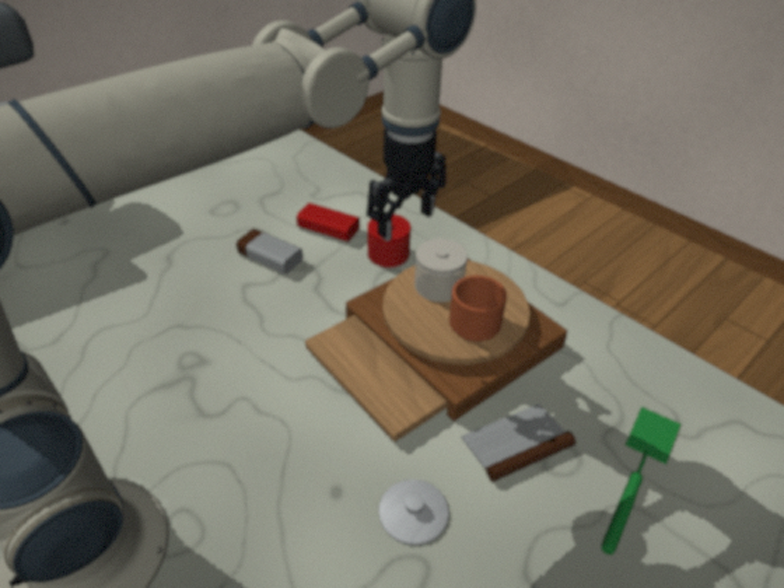

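View pics/wrist1.png

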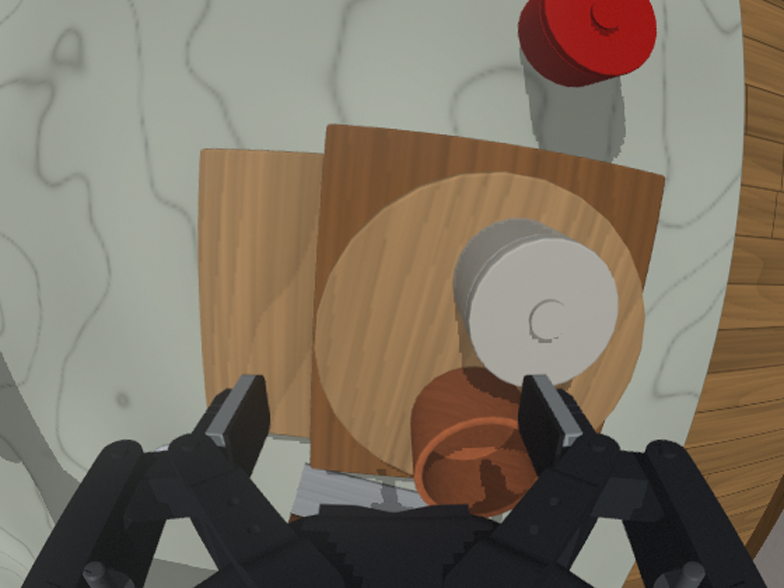

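The pictures show the tin (dark lid back-left) at scene ≈(537,283) and side ≈(270,250). The canister's white lid is at wrist ≈(545,312) with its button at (549,322). The crock rim is at wrist ≈(478,467), the board's front edge at x≈203, and the housing front from (327,125) to (312,470). All of these are in the 1.4x pictures.

```bash
python3 - <<'E'
from h import *
import pickle
np.set_printoptions(precision=1,suppress=True)
S,D,W=[pickle.load(open(n+'1.pkl','rb')) for n in ['scene','side','wrist']]
g=lambda c,u,v,z:onz(c,u/1.4,v/1.4,z)
print('tin body ctr scene/side',g(S,533,281,36),g(D,275,246,36)); print('lid end',g(S,551,270,36),g(D,248,240,36))
print('button',g(W,549,322,151),g(S,436,298,151),g(D,443,256,151))
print('board front',g(W,201,150,28),g(W,207,430,28))
print('housing',g(W,327,125,45),g(W,312,470,45),g(W,664,177,45))
# masks
hsv=cv2.cvtColor(W['img'],cv2.COLOR_RGB2HSV)
h,s,v=[hsv[...,i] for i in range(3)]
white=((s<25)&(v>120)).astype(np.uint8); white[:, :320]=0; white[300:]=0; white[:150]=0;white[:,460:]=0
n,l,st,ce=cv2.connectedComponentsWithStats(white); k=1+np.argmax(st[1:,4]); print(st[k],ce[k])
cs,_=cv2.findContours((l==k).astype(np.uint8),0,2); c=max(cs,key=len)[:,0]
P=np.array([onz(W,a,b,147) for a,b in c])[:,:2]
(cx,cy),r=cv2.minEnclosingCircle(P.astype(np.float32)); print('canister lid',cx,cy,r)
print('crock rim far/near pts',g(W,475,418,145),g(W,417,480,145),g(W,437,436,145))
print('lightness px',hsv[230,390],hsv[240,300],hsv[330,330],hsv[180,200])
# turntable rim pts: left,top, right
T=[g(W,a,b,73) for a,b in [(314,340),(355,237),(425,190),(500,172),(575,195),(625,248),(643,310)]]
A=np.array([[2*p[0],2*p[1],1] for p in T]); x=np.linalg.lstsq(A,[p[0]**2+p[1]**2 for p in T],rcond=None)[0]
print('turntable',x[:2],np.sqrt(x[2]+x[0]**2+x[1]**2))
E
```

```text
tin body ctr scene/side [571.1 329.4  36. ] [560.8 329.2  36. ]
lid end [549.  399.7  36. ] [532.3 383.1  36. ]
button [682.2  -9.3 151. ] [687.2  -8.  151. ] [675.1 -18.3 151. ]
board front [444.5  86.7  28. ] [ 414.9 -172.6   28. ]
housing [549.8  98.7  45. ] [ 521.3 -199.5   45. ] [814.9  71.8  45. ]
[ 335  157  106  119 9449] [385.7 217.5]
canister lid 676.474853515625 -1.0104503631591797 52.524662017822266
crock rim far/near pts [646.3 -73.5 145. ] [ 612.7 -122.1  145. ] [623.9 -86.2 145. ]
lightness px [ 24  15 167] [ 16 115 148] [  9 155 110] [ 16 114 148]
turntable [667.7 -62.9] 128.2381698101918
```

Emit:
{"fn": "apply_moves", "kwargs": {
  "plan": [
    {"travel": [1,0,0],"roll": -0.03},
    {"travel": [4,-0.4,0],"roll": -0.08},
    {"travel": [8,-0.8,0],"roll": -0.14},
    {"travel": [12,-1.3,0],"roll": -0.2},
    {"travel": [16,-1.8,0],"roll": -0.25},
    {"travel": [20,-2.3,0],"roll": -0.3},
    {"travel": [24,-2.8,0],"roll": -0.34},
    {"travel": [28,-3.3,0],"roll": -0.38},
    {"travel": [32,-3.8,0],"roll": -0.38},
    {"travel": [34.5,-4,0],"roll": -0.38},
    {"travel": [35,-4,0],"roll": -0.38},
    {"travel": [35,-4,0],"roll": -0.38},
    {"travel": [35,-4,0],"roll": -0.38}
  ]
}}

```text
invalid input at $.plan[0]: expected keys fingers, travel, roll
```

```bash
python3 - <<'E'
from h import *
import pickle
c=cam('wrist'); save(c,'wrist2'); pickle.dump(c,open('wrist2.pkl','wb')); print(state()['eef_pos'],state()['qpos'])
E
```

```text
[ 5.99827635e+02 -6.06430271e-03  2.30547140e+02] [-5.67359286e-02  9.16175749e-02  1.23144000e+00  2.26184820e-05
  1.81981444e+00 -5.66900292e-02]
```

View pics/wrist2.png

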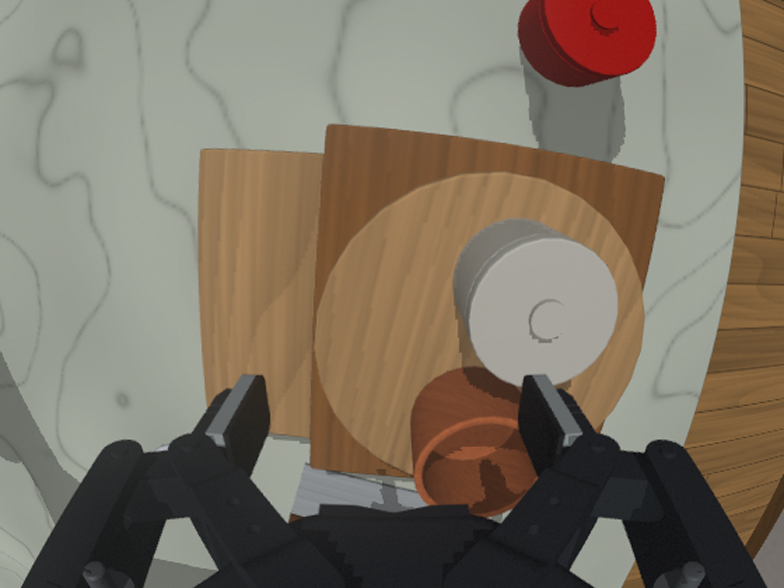

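The picture is unchanged because the move was refused: every row needs all three keys.

Emit:
{"fn": "apply_moves", "kwargs": {
  "plan": [
    {"fingers": 8.5,"travel": [1,0,0],"roll": -0.03},
    {"fingers": 8.5,"travel": [4,-0.4,0],"roll": -0.08},
    {"fingers": 8.5,"travel": [8,-0.8,0],"roll": -0.14},
    {"fingers": 8.5,"travel": [12,-1.3,0],"roll": -0.2},
    {"fingers": 8.5,"travel": [16,-1.8,0],"roll": -0.25},
    {"fingers": 8.5,"travel": [20,-2.3,0],"roll": -0.3},
    {"fingers": 8.5,"travel": [24,-2.8,0],"roll": -0.34},
    {"fingers": 8.5,"travel": [28,-3.3,0],"roll": -0.38},
    {"fingers": 8.5,"travel": [32,-3.8,0],"roll": -0.38},
    {"fingers": 8.5,"travel": [34.5,-4,0],"roll": -0.38},
    {"fingers": 8.5,"travel": [35,-4,0],"roll": -0.38},
    {"fingers": 8.5,"travel": [35,-4,0],"roll": -0.38},
    {"fingers": 8.5,"travel": [35,-4,0],"roll": -0.38}
  ]
}}

```text
clock: 1.28
eef_pos: [559.9, 349.9, 231.0]
orientation: [1.76, 2.602, -0.001]
wrist_force: [0.2, -0.1, -0.4]
gripper_width: 84.9
grip_force: 0.0
```

```bash
python3 - <<'E'
from h import *
import pickle
c=cam('wrist'); save(c,'wrist3'); pickle.dump(c,open('wrist3.pkl','wb')); print(state()['eef_pos'],state()['qpos'])
E
```

```text
[560.21922141 349.12138587 231.28560101] [ 5.06057565e-01  2.58091159e-01  1.04457283e+00 -5.88318674e-04
  1.83917120e+00  1.26205723e-01]
```

View pics/wrist3.png

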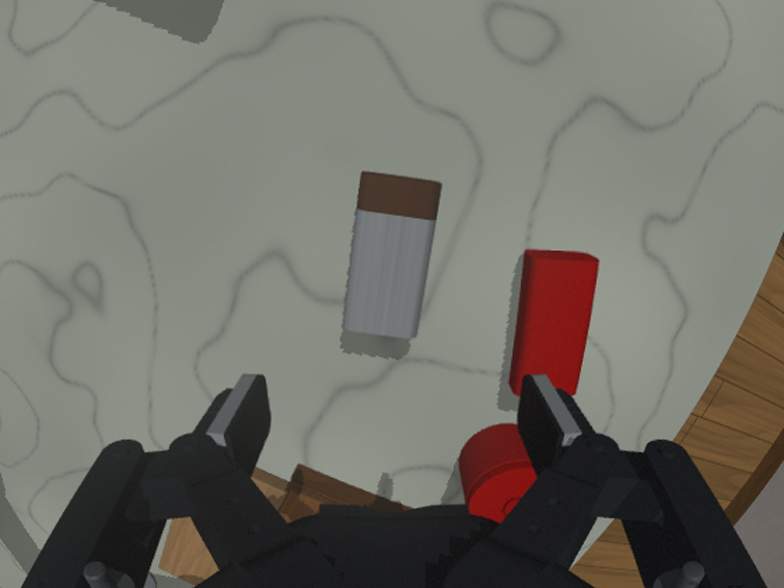

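The tin's top face has lid corners at (362,173) and (441,182) and base corners at (344,331) and (416,338). The red tin is to its right and the red canister below right.

```bash
python3 - <<'E'
from h import *
import pickle
np.set_printoptions(precision=1,suppress=True)
W=pickle.load(open('wrist3.pkl','rb'))
L1,L2,B1,B2=[onz(W,u/1.4,v/1.4,36) for u,v in [(362,173),(441,182),(344,331),(416,338)]]
print(L1,L2,B1,B2,np.linalg.norm(L1-L2),np.linalg.norm(B1-B2),np.linalg.norm((L1+L2-B1-B2)/2))
d=(L1+L2-B1-B2)/2; d/=np.linalg.norm(d); b=(B1+B2)/2
print('d',d,'yaw own y',np.degrees(np.arctan2(d[1],d[0]))-90,'base',b,'grasp100',b+100*d)
Rt=R.from_rotvec(W['s']['orientation']).as_matrix(); print('tool axes yaw y',np.degrees(np.arctan2(Rt[1,1],Rt[0,1])))
for g in (97,100): print('shift tool',(Rt.T@(b+g*d-W['s']['eef_pos'])))
for u,v in [(525,250),(510,390),(462,470)]: print(onz(W,u/1.4,v/1.4,36))
E
```

```text
[512.5 399.5  36. ] [569.  415.1  36. ] [543.4 277.4  36. ] [599.5 293.4  36. ] 58.634748153836334 58.381350346256916 125.68088190432023
d [-0.2  1.   0. ] yaw own y 14.158911713339705 base [571.5 285.4  36. ] grasp100 [547.  382.4  36. ]
tool axes yaw y 21.831973191211233
shift tool [ 32.1  -0.1 194.9]
shift tool [ 35.1   0.3 194.9]
[650.5 393.   36. ]
[695.6 277.6  36. ]
[695.  182.1  36. ]
```

Emit:
{"fn": "apply_moves", "kwargs": {
  "plan": [
    {"fingers": 8.5,"travel": [0.5,0,1],"roll": 0.03},
    {"fingers": 8.5,"travel": [1.5,0,4],"roll": 0.08},
    {"fingers": 8.5,"travel": [2.5,0,8],"roll": 0.126},
    {"fingers": 8.5,"travel": [3.5,0,12],"roll": 0.126},
    {"fingers": 8.5,"travel": [3.5,0,15.5],"roll": 0.126},
    {"fingers": 8.5,"travel": [3.5,0,18.5],"roll": 0.126},
    {"fingers": 8.5,"travel": [3.5,0,21],"roll": 0.126},
    {"fingers": 8.5,"travel": [3.5,0,22.4],"roll": 0.126},
    {"fingers": 8.5,"travel": [3.5,0,22.9],"roll": 0.126},
    {"fingers": 8.5,"travel": [3.5,0,22.9],"roll": 0.126},
    {"fingers": 5.8,"travel": [3.5,0,22.9],"roll": 0.126},
    {"fingers": 5.8,"travel": [3.5,0,22.9],"roll": 0.126},
    {"fingers": 5.8,"travel": [3.5,0,22.9],"roll": 0.126},
    {"fingers": 5.8,"travel": [3.5,0,22.9],"roll": 0.126},
    {"fingers": 5.8,"travel": [3.5,0,22.9],"roll": 0.126},
    {"fingers": 5.8,"travel": [3.5,0,22.9],"roll": 0.126}
  ],
  "force": 25
}}

```text
clock: 2.67
eef_pos: [548.6, 383.2, 5.4]
orientation: [1.921, 2.483, 0.007]
wrist_force: [0.3, -2.5, 6.7]
gripper_width: 61.6
grip_force: 29.3
```

Emit:
{"fn": "apply_moves", "kwargs": {
  "plan": [
    {"fingers": 5.8,"travel": [-0.25,0,-0.86],"roll": 0},
    {"fingers": 5.8,"travel": [-0.57,0,-1.7],"roll": 0},
    {"fingers": 5.8,"travel": [-0.97,0,-2.51],"roll": 0},
    {"fingers": 5.8,"travel": [-1.43,0,-3.27],"roll": 0},
    {"fingers": 5.8,"travel": [-1.95,0,-4.0],"roll": 0},
    {"fingers": 5.8,"travel": [-2.54,0,-4.68],"roll": 0},
    {"fingers": 5.8,"travel": [-3.19,0,-5.3],"roll": 0},
    {"fingers": 5.8,"travel": [-3.89,0,-5.86],"roll": 0},
    {"fingers": 5.8,"travel": [-4.63,0,-6.37],"roll": 0},
    {"fingers": 5.8,"travel": [-5.41,0,-6.8],"roll": 0},
    {"fingers": 5.8,"travel": [-6.23,0,-7.16],"roll": 0},
    {"fingers": 5.8,"travel": [-7.08,0,-7.46],"roll": 0},
    {"fingers": 5.8,"travel": [-7.95,0,-7.67],"roll": 0},
    {"fingers": 5.8,"travel": [-8.84,0,-7.81],"roll": 0},
    {"fingers": 5.8,"travel": [-9.73,0,-7.88],"roll": 0},
    {"fingers": 5.8,"travel": [-10.63,0,-7.86],"roll": 0},
    {"fingers": 5.8,"travel": [-11.52,0,-7.77],"roll": 0},
    {"fingers": 5.8,"travel": [-12.4,0,-7.6],"roll": 0},
    {"fingers": 5.8,"travel": [-12.4,0,-7.6],"roll": 0},
    {"fingers": 5.8,"travel": [-12.4,0,-7.6],"roll": 0}
  ],
  "force": 20
}}

```text
clock: 4.33
eef_pos: [578.1, 261.9, 77.8]
orientation: [-1.923, -2.483, 0.001]
wrist_force: [0.1, 0.1, -2.5]
gripper_width: 61.7
grip_force: 28.2
```

```bash
python3 - <<'E'
from h import *
import pickle
W=cam('wrist');D=cam('side');S=cam('scene'); pickle.dump((W,D,S),open('p4.pkl','wb'))
p=state()['eef_pos']; print(p,state()['wrist_force'])
def crop(c,h=80,z=2.5):
    u,v=proj(c,p).astype(int); v+=20; a=c['img'][max(v-h,0):v+h,max(u-h,0):u+h,::-1]; print(c['n'],u,v); return cv2.resize(a,(400,400),interpolation=cv2.INTER_CUBIC)
cv2.imwrite('pics/c4.png',np.hstack([crop(D),crop(S)]))
E
```

```text
[578.07538562 262.90405828  78.25503228] [ 0.61592296  0.58628949 -1.83902864]
side 214 191
scene 366 215
```

View pics/c4.png

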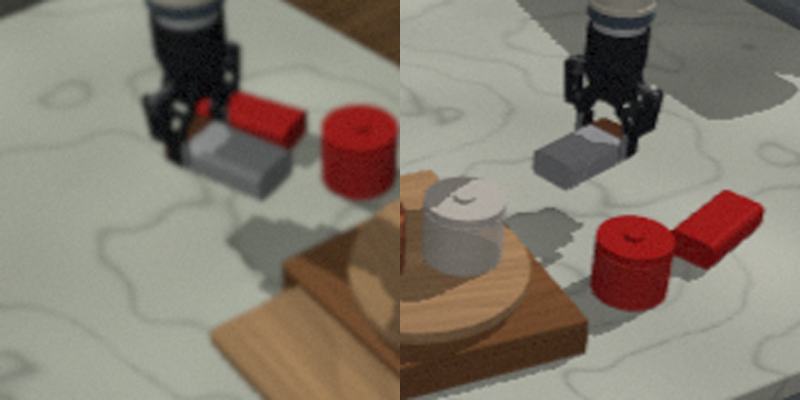

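The crop shows the tin still level in the pads, so gravity did not swing it. I'll hold its base against the housing's fixed left face instead. Friction there pins the base while the grip arcs up.

Emit:
{"fn": "apply_moves", "kwargs": {
  "plan": [
    {"fingers": 5.8,"travel": [-0.5,0,0],"roll": 0.05},
    {"fingers": 5.8,"travel": [-1.5,0.1,0],"roll": 0.13},
    {"fingers": 5.8,"travel": [-2.8,0.1,0],"roll": 0.22},
    {"fingers": 5.8,"travel": [-4.2,0.2,0],"roll": 0.3},
    {"fingers": 5.8,"travel": [-5.2,0.2,0],"roll": 0.347},
    {"fingers": 5.8,"travel": [-5.5,0.2,1],"roll": 0.347},
    {"fingers": 5.8,"travel": [-5.5,0.2,3],"roll": 0.347},
    {"fingers": 5.8,"travel": [-5.5,0.2,5],"roll": 0.347},
    {"fingers": 5.8,"travel": [-5.5,0.2,6.5],"roll": 0.347},
    {"fingers": 5.8,"travel": [-5.5,0.2,7.0],"roll": 0.347},
    {"fingers": 5.8,"travel": [-5.5,0.2,7.2],"roll": 0.347},
    {"fingers": 5.8,"travel": [-5.5,0.2,7.2],"roll": 0.347},
    {"fingers": 5.8,"travel": [-5.5,0.2,7.2],"roll": 0.347}
  ],
  "force": 20
}}

```text
clock: 5.57
eef_pos: [594.1, 210.2, 6.6]
orientation: [2.321, 2.117, 0.001]
wrist_force: [0.4, -0.3, -3.5]
gripper_width: 61.4
grip_force: 28.5
```

```bash
python3 - <<'E'
from h import *
import pickle
np.set_printoptions(precision=2,suppress=True)
W=cam('wrist'); pickle.dump(W,open('w5.pkl','wb'))
s=state();Rt=R.from_rotvec(s['orientation']).as_matrix();print(s['eef_pos'],s['wrist_force'],s['torque'],np.degrees(np.arctan2(Rt[1,0],Rt[0,0])))
save(W,'wrist5')
E
```

```text
[594.24 210.18   6.77] [ 0.13 -0.38 -1.81] [ 0.1  -0.01 -0.04] 84.72291446692262
```

View pics/wrist5.png

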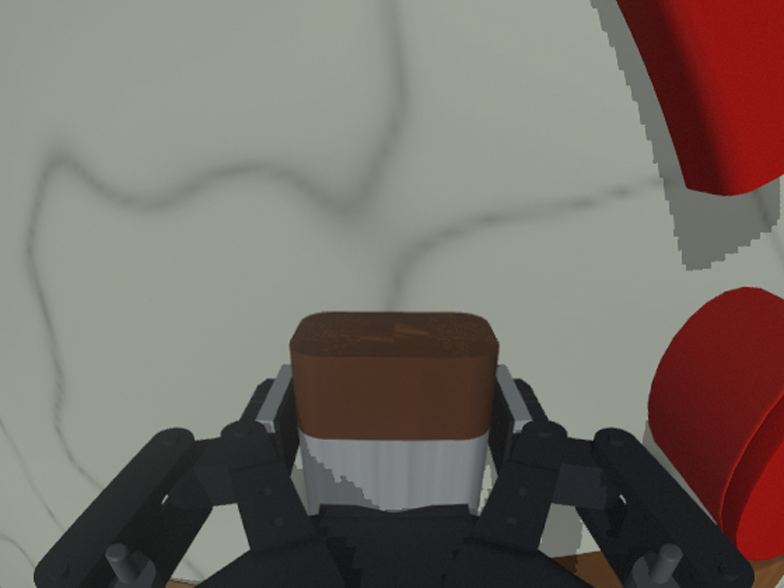

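The tin is level with its lid end at (290–498, 312–440). The red canister is about 45 mm to the right of the fingers. Next I press the base against the housing face.

Emit:
{"fn": "apply_moves", "kwargs": {
  "plan": [
    {"fingers": 5.8,"travel": [-0.6,0,0],"roll": 0},
    {"fingers": 5.8,"travel": [-1.0,0,0],"roll": 0},
    {"fingers": 5.8,"travel": [-1.3,0,0],"roll": 0},
    {"fingers": 5.8,"travel": [-1.5,0,0],"roll": 0},
    {"fingers": 5.8,"travel": [-1.7,0,0],"roll": 0},
    {"fingers": 5.8,"travel": [-1.9,0,0],"roll": 0},
    {"fingers": 5.8,"travel": [-2.0,0,0],"roll": 0},
    {"fingers": 5.8,"travel": [-2.0,0,0],"roll": 0}
  ]
}}

```text
clock: 6.28
eef_pos: [592.9, 197.5, 7.9]
orientation: [-2.314, -2.114, -0.02]
wrist_force: [2.8, 25.4, -4.7]
gripper_width: 61.3
grip_force: 28.3
```

Emit:
{"fn": "apply_moves", "kwargs": {
  "plan": [
    {"fingers": 5.8,"travel": [-2.0,0,-0.5],"roll": 0},
    {"fingers": 5.8,"travel": [-2.0,0,-0.9],"roll": 0},
    {"fingers": 5.8,"travel": [-2.0,0,-1.3],"roll": 0},
    {"fingers": 5.8,"travel": [-2.0,0,-1.76],"roll": 0},
    {"fingers": 5.8,"travel": [-2.05,0,-2.2],"roll": 0},
    {"fingers": 5.8,"travel": [-2.1,0,-2.63],"roll": 0},
    {"fingers": 5.8,"travel": [-2.15,0,-3.06],"roll": 0},
    {"fingers": 5.8,"travel": [-2.2,0,-3.5],"roll": 0}
  ]
}}

```text
clock: 6.95
eef_pos: [589.9, 169.0, 41.5]
orientation: [-2.32, -2.116, -0.003]
wrist_force: [0.2, 3.4, -4.1]
gripper_width: 61.5
grip_force: 24.7
```

```bash
python3 - <<'E'
from h import *
import pickle
np.set_printoptions(precision=2,suppress=True)
W=cam('wrist'); s=state();print(s['eef_pos'],s['wrist_force'],s['torque'])
D=cam('side');p=s['eef_pos']
a=cv2.resize(W['img'][180:400,130:420,::-1],(400,304))
u,v=proj(D,p).astype(int); b=cv2.resize(D['img'][v-50:v+72,u-80:u+80,::-1],(400,304),interpolation=cv2.INTER_CUBIC)
cv2.imwrite('pics/c6.png',np.hstack([a,b]))
E
```

```text
[590.25 168.72  42.55] [ 0.38  6.02 -3.03] [ 1.02  0.16 -0.16]
```

View pics/c6.png

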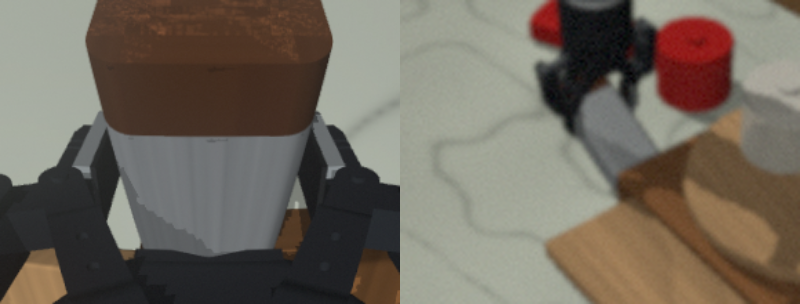

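The crop shows the tin tilted, base down at the housing face. The lid/steel boundary has moved up to row 135, so the tin also slid in the pads. I'll solve for tilt and grip position from three edges in the wrist view.

```bash
cat > tilt.py <<'E'
from h import *
from scipy.optimize import least_squares
def edges(W,col=281):
    hsv=cv2.cvtColor(cv2.GaussianBlur(W['img'],(5,5),0),cv2.COLOR_RGB2HSV)[:,col-8:col+8].mean(1)
    return hsv
def solve(W,rows,col=281,guess=(20,-40,0.4)):
    # tool frame plane x-z ; unknown: point E (lid/upper-face edge) x,z and tilt t
    T=np.array(W['tool_from_camera']); r=[]
    for v in rows:
        x,y=(col-W['cx'])/W['f'],(v-W['cy'])/W['f'];q=np.hypot(x,y); d=T[:3,:3]@np.array([x/q*np.sin(q),y/q*np.sin(q),np.cos(q)]); r.append(d)
    o=T[:3,3]
    def pts(p):
        E=np.array(p[:2]); z=np.array([np.cos(p[2]),-np.sin(p[2])]); n=np.array([-np.sin(p[2]),-np.cos(p[2])]) # own z, own x(up) in tool (x,z)
        return E,z,n
    def f(p):
        E,z,n=pts(p); out=[]
        for P,d in zip([E-36*n,E,E-28*z],r):
            k=P-np.array([o[0],o[2]]); out.append((k[0]*d[2]-k[1]*d[0])/np.hypot(d[0],d[2]))
        return out
    s=least_squares(f,guess); E,z,n=pts(s.x)
    C=E-18*n-125*z; grip=np.array([0,-24.])
    return np.degrees(s.x[2]),C,(grip-C)@z,(grip-C)@n,s.cost
E
python3 - <<'E'
from tilt import *
import pickle
np.set_printoptions(precision=1,suppress=True)
W=cam('wrist'); pickle.dump(W,open('w7.pkl','wb')); h=edges(W); print(state()['eef_pos'],state()['wrist_force'])
for v in range(120,320,3): print(v,h[v].astype(int),end=' ')
W5=pickle.load(open('w5.pkl','rb')); print('\nref',solve(W5,[312/1.4,356/1.4,439/1.4],guess=(25,-40,0.0)))
E
```

```text
[590.2 168.8  42. ] [ 0.6  5.4 -0.4]
120 [ 45  16 152] 123 [ 45  16 152] 126 [ 44  16 152] 129 [ 45  16 152] 132 [ 44  16 151] 135 [ 44  16 151] 138 [ 44  16 152] 141 [ 44  16 153] 144 [ 44  16 153] 147 [ 45  16 154] 150 [ 44  16 155] 153 [ 44  16 157] 156 [ 44  17 159] 159 [ 44  17 161] 162 [ 25  25 132] 165 [ 11 103  79] 168 [ 11 111  79] 171 [ 11 112  79] 174 [ 12 115  80] 177 [ 11 119  82] 180 [ 11 124  86] 183 [ 11 125  85] 186 [ 11 127  84] 189 [ 11 128  83] 192 [ 11 130  79] 195 [ 11 131  80] 198 [ 11 135  85] 201 [ 11 137  86] 204 [ 11 137  85] 207 [ 11 136  79] 210 [ 11 136  78] 213 [ 11 138  78] 216 [ 11 139  79] 219 [ 11 139  79] 222 [ 11 141  78] 225 [ 11 140  76] 228 [ 11 134  68] 231 [ 11 135  67] 234 [ 11 134  67] 237 [ 11 134  67] 240 [ 11 132  67] 243 [ 11 131  68] 246 [ 11 130  67] 249 [ 11 129  67] 252 [ 11 128  67] 255 [ 11 127  68] 258 [ 11 125  68] 261 [ 11 124  68] 264 [ 10 121  68] 267 [ 11 120  68] 270 [ 11 118  68] 273 [ 10 116  68] 276 [ 10 111  69] 279 [10 13 99] 282 [102  11 118] 285 [103  12 119] 288 [102  11 118] 291 [102  11 118] 294 [102  11 119] 297 [101  12 119] 300 [101  12 119] 303 [101  11 118] 306 [102  12 119] 309 [101  12 119] 312 [101  12 119] 315 [100  12 119] 318 [102  12 119] 
ref (np.float64(-0.4238149297483905), array([-101.6,  -12.8]), np.float64(101.50349391812382), np.float64(11.941165092242816), np.float64(2.6342955566568105e-21))
```

```bash
python3 - <<'E'
from tilt import *
import pickle
np.set_printoptions(precision=1,suppress=True)
W=pickle.load(open('w7.pkl','rb'))
for g in [(25,-40,0.4),(30,-60,0.8)]: print(solve(W,[162.5,227,278.2],guess=g))
E
```

```text
(np.float64(24.904600350843648), array([-64.6,  22.3]), np.float64(78.09602401409174), np.float64(14.762314079259125), np.float64(0.0))
(np.float64(24.904600350772736), array([-64.6,  22.3]), np.float64(78.0960240144267), np.float64(14.762314079593123), np.float64(1.024757229925142e-20))
```

Emit:
{"fn": "apply_moves", "kwargs": {
  "plan": [
    {"fingers": 5.8,"travel": [-0.4,0,0],"roll": 0},
    {"fingers": 5.8,"travel": [-0.5,0,-0.3],"roll": 0},
    {"fingers": 5.8,"travel": [-0.6,0,-0.63],"roll": 0},
    {"fingers": 5.8,"travel": [-0.85,0,-1.23],"roll": 0},
    {"fingers": 5.8,"travel": [-1.16,0,-1.81],"roll": 0},
    {"fingers": 5.8,"travel": [-1.52,0,-2.36],"roll": 0},
    {"fingers": 5.8,"travel": [-1.92,0,-2.87],"roll": 0},
    {"fingers": 5.8,"travel": [-2.37,0,-3.34],"roll": 0},
    {"fingers": 5.8,"travel": [-2.86,0,-3.78],"roll": 0},
    {"fingers": 5.8,"travel": [-2.86,0,-3.78],"roll": 0}
  ]
}}

```text
clock: 7.93
eef_pos: [587.7, 138.1, 80.2]
orientation: [2.323, 2.114, 0.001]
wrist_force: [-0.4, 4.1, -1.5]
gripper_width: 61.6
grip_force: 22.5
```

```bash
cat > ed.py <<'E'
from tilt import *
import pickle,sys
np.set_printoptions(precision=1,suppress=True)
W=cam('wrist'); pickle.dump(W,open(sys.argv[1],'wb')); h=edges(W); print(W['s']['eef_pos'],W['s']['wrist_force'])
d=np.abs(h[2:]-h[:-2])*[1,1,1]; m=d[:,1:].sum(1)
for v in range(1,417):
    if m[v]>6 and m[v]==m[max(v-3,0):v+4].max(): print(v+1,int(m[v]),h[v-3].astype(int),h[v+5].astype(int))
E
python3 ed.py w8.pkl
```

```text
[587.7 138.1  80.2] [-0.4  4.1 -1.5]
193 109 [ 45  16 181] [ 10 114  91]
225 20 [ 11 134  95] [ 11 146 122]
238 14 [ 11 147 124] [ 11 143  97]
259 6 [ 11 146  95] [ 11 147  97]
342 7 [ 14 148 100] [ 14 151 118]
350 11 [ 14 151 118] [ 13 147  91]
365 112 [ 14 146  90] [152  11  34]
374 7 [151   8  32] [127  15  37]
```

```bash
python3 - <<'E'
from tilt import *
import pickle
np.set_printoptions(precision=1,suppress=True)
W=pickle.load(open('w8.pkl','rb')); h=edges(W)
print([(v,*h[v].astype(int)) for v in range(255,366,5)])
D=cam('side');S=cam('scene');p=np.array(W['s']['eef_pos'])
def crop(c):
    u,v=proj(c,p).astype(int); v+=10; return cv2.resize(c['img'][v-50:v+50,u-40:u+40,::-1],(260,325),interpolation=cv2.INTER_CUBIC)
a=cv2.resize(W['img'][160:400,165:396,::-1],(260,325))
cv2.imwrite('pics/c8.png',np.hstack([a,crop(D),crop(S)]))
E
```

```text
[(255, np.int64(11), np.int64(146), np.int64(95)), (260, np.int64(11), np.int64(147), np.int64(100)), (265, np.int64(11), np.int64(147), np.int64(97)), (270, np.int64(12), np.int64(148), np.int64(96)), (275, np.int64(11), np.int64(147), np.int64(96)), (280, np.int64(11), np.int64(148), np.int64(94)), (285, np.int64(11), np.int64(148), np.int64(95)), (290, np.int64(11), np.int64(146), np.int64(94)), (295, np.int64(11), np.int64(147), np.int64(94)), (300, np.int64(11), np.int64(148), np.int64(96)), (305, np.int64(12), np.int64(149), np.int64(96)), (310, np.int64(11), np.int64(148), np.int64(94)), (315, np.int64(13), np.int64(146), np.int64(89)), (320, np.int64(13), np.int64(146), np.int64(89)), (325, np.int64(13), np.int64(146), np.int64(89)), (330, np.int64(13), np.int64(146), np.int64(89)), (335, np.int64(14), np.int64(147), np.int64(93)), (340, np.int64(13), np.int64(149), np.int64(105)), (345, np.int64(13), np.int64(151), np.int64(119)), (350, np.int64(14), np.int64(149), np.int64(102)), (355, np.int64(13), np.int64(146), np.int64(90)), (360, np.int64(13), np.int64(146), np.int64(90)), (365, np.int64(12), np.int64(100), np.int64(62))]
```

View pics/c8.png

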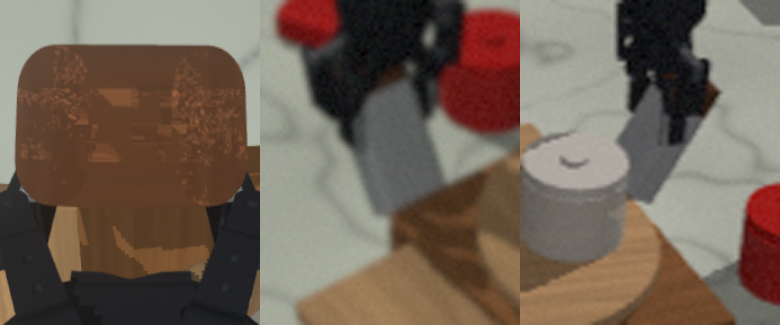

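The wrist view shows only the lid's end face (rows 193–313, 205 px wide), so the tilt is about 62°. The base corner is pinned at the housing face near z≈36. I continue the arc to upright.

Emit:
{"fn": "apply_moves", "kwargs": {
  "plan": [
    {"fingers": 5.8,"travel": [-0.4,0,-0.1],"roll": 0},
    {"fingers": 5.8,"travel": [-0.7,0,-0.2],"roll": 0},
    {"fingers": 5.8,"travel": [-1.2,0,-0.35],"roll": 0},
    {"fingers": 5.8,"travel": [-1.8,0,-0.44],"roll": 0},
    {"fingers": 5.8,"travel": [-2.4,0,-0.48],"roll": 0},
    {"fingers": 5.8,"travel": [-3.0,0,-0.47],"roll": 0},
    {"fingers": 5.8,"travel": [-3.5,0,-0.41],"roll": 0},
    {"fingers": 5.8,"travel": [-3.9,0,-0.41],"roll": 0},
    {"fingers": 5.8,"travel": [-3.9,0,-0.41],"roll": 0},
    {"fingers": 5.8,"travel": [-3.9,0,-0.41],"roll": 0}
  ]
}}

```text
clock: 8.92
eef_pos: [583.9, 99.6, 83.3]
orientation: [2.323, 2.114, -0.001]
wrist_force: [0.6, -0.1, -0.6]
gripper_width: 58.2
grip_force: 0.4
```

```bash
python3 ed.py w9.pkl; python3 - <<'E'
from h import *
import pickle
W=pickle.load(open('w9.pkl','rb')); hsv=cv2.cvtColor(W['img'],cv2.COLOR_RGB2HSV)
m=((hsv[...,0]<13)&(hsv[...,1]>100)&(hsv[...,2]<130)).astype(np.uint8)
print([(v,np.flatnonzero(m[v])[[0,-1]]) for v in range(180,340,12) if m[v].any()])
E
```

```text
[583.9  99.6  83.3] [ 0.6 -0.1 -0.6]
172 54 [ 45  18 186] [ 98   9 109]
196 82 [ 97   9 107] [11 89 61]
210 27 [12 97 60] [ 11 127  83]
239 9 [ 11 141  87] [ 11 144  97]
251 9 [ 11 145  97] [ 11 148 107]
282 10 [ 11 148 100] [ 11 144  89]
335 17 [ 14 145  92] [ 14 151 128]
342 10 [ 14 152 128] [ 14 137 112]
347 13 [ 14 146 118] [ 15 121  98]
352 11 [ 14 130 105] [ 15 109  89]
365 93 [ 15 110  96] [124  13  36]
371 9 [73 17 41] [135  12  38]
[(204, array([284, 300])), (216, array([203, 360])), (228, array([193, 369])), (240, array([192, 370])), (252, array([193, 369])), (264, array([194, 368])), (276, array([195, 367])), (288, array([198, 364])), (300, array([207, 356])), (336, array([269, 269]))]
```

The pads slipped off sideways, but the wrist view suggests the tin now stands nearly upright, with its top near z≈125 and about 27 mm outward of the TCP. I'll open and re-measure.

Emit:
{"fn": "apply_moves", "kwargs": {
  "plan": [
    {"fingers": 8.5,"travel": [0,0,0],"roll": 0},
    {"fingers": 8.5,"travel": [0,0,0],"roll": 0},
    {"fingers": 8.5,"travel": [0,0,0],"roll": 0},
    {"fingers": 8.5,"travel": [0,0,0],"roll": 0},
    {"fingers": 8.5,"travel": [0,0,0],"roll": 0},
    {"fingers": 8.5,"travel": [0,0,0],"roll": 0}
  ]
}}

```text
clock: 9.47
eef_pos: [583.8, 100.7, 83.1]
orientation: [-2.322, -2.116, 0.0]
wrist_force: [1.1, 0.5, -0.8]
gripper_width: 85.1
grip_force: 0.0
```

```bash
python3 ed.py w10.pkl; python3 - <<'E'
from h import *
import pickle
W=pickle.load(open('w10.pkl','rb')); hsv=cv2.cvtColor(W['img'],cv2.COLOR_RGB2HSV)
m=((hsv[...,0]<13)&(hsv[...,1]>100)&(hsv[...,2]<130)).astype(np.uint8)
print([(v,np.flatnonzero(m[v])[[0,-1]]) for v in range(180,340,12) if m[v].any()])
D=cam('side');p=np.array([586.5,126,60])
def crop(c):
    u,v=proj(c,p).astype(int); return cv2.resize(c['img'][v-40:v+40,u-40:u+40,::-1],(400,400),interpolation=cv2.INTER_CUBIC)
cv2.imwrite('pics/c10.png',np.hstack([crop(D),crop(cam('scene'))]))
E
```

```text
[583.8 100.7  83.1] [ 1.1  0.5 -0.8]
173 45 [ 45  18 182] [ 97  10 115]
221 92 [ 99  11 112] [ 11 103  61]
249 19 [ 11 121  60] [ 11 136  77]
275 12 [ 11 144  82] [ 11 146  97]
300 8 [ 11 148 104] [ 11 148  97]
311 14 [ 11 148 103] [ 11 143  85]
346 18 [ 14 145  90] [ 15 132 119]
354 9 [ 15 132 119] [ 16 113 111]
365 100 [ 16 111 115] [145  15  35]
[(228, array([255, 348])), (240, array([225, 357])), (252, array([209, 363])), (264, array([201, 369])), (276, array([200, 370])), (288, array([202, 368])), (300, array([204, 367])), (312, array([206, 364])), (324, array([215, 355]))]
```

View pics/c10.png

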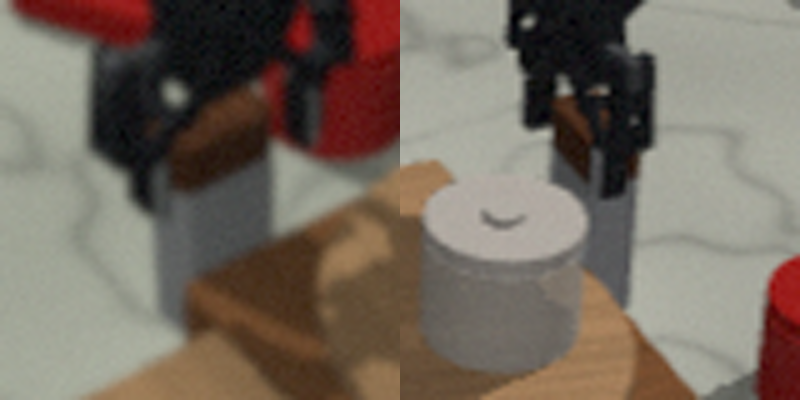

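The tin stands upright and free on the counter beside the housing, dark lid up. I'll measure its lid rectangle on the z=125 plane.

```bash
cat > lid.py <<'E'
from h import *
def lid(W,ztop,near=None):
    hsv=cv2.cvtColor(W['img'],cv2.COLOR_RGB2HSV); Rt=R.from_rotvec(W['s']['orientation']).as_matrix()
    m=((hsv[...,0]<13)&(hsv[...,1]>95)&(hsv[...,2]<130)).astype(np.uint8); m=cv2.morphologyEx(m,cv2.MORPH_OPEN,np.ones((5,5)));m=cv2.morphologyEx(m,cv2.MORPH_CLOSE,np.ones((9,9)))
    cs,_=cv2.findContours(m,0,2)
    if near is not None:
        q=proj(W,near); cs=[c for c in cs if cv2.pointPolygonTest(c,tuple(map(float,q)),False)>=0]
    c=max(cs,key=cv2.contourArea)[:,0]
    P=np.array([onz(W,a,b,ztop) for a,b in c]); T=(P-np.array(W['s']['eef_pos']))@Rt   # tool coords
    r=cv2.minAreaRect(T[:,:2].astype(np.float32)); w=cv2.minAreaRect(P[:,:2].astype(np.float32))
    return r,w,T
E
python3 - <<'E'
from lid import *
import pickle
W=pickle.load(open('w10.pkl','rb'))
r,w,T=lid(W,125); print('tool',r,'world',w)
# far edge: side face lid part included below top edge? show extents in strips of y
for y in range(-30,31,10):
    s=T[np.abs(T[:,1]-y)<4]; print(y,s[:,0].min().round(1),s[:,0].max().round(1))
E
```

```text
tool ((18.441438674926758, -0.5055503845214844), (45.384586334228516, 62.120635986328125), 0.19943983852863312) world ((584.9654541015625, 119.11236572265625), (45.384578704833984, 62.12065887451172), 84.47989654541016)
-30 4.1 27.5
-20 -3.8 33.8
-10 -4.2 39.0
0 -4.0 41.1
10 -4.3 40.8
20 -4.1 40.0
30 -1.0 29.5
```

Emit:
{"fn": "apply_moves", "kwargs": {
  "plan": [
    {"fingers": 8.5,"travel": [0.2,-0.05,-0.5],"roll": 0},
    {"fingers": 8.5,"travel": [0.8,-0.05,-0.8],"roll": 0},
    {"fingers": 8.5,"travel": [1.3,-0.05,-0.8],"roll": 0},
    {"fingers": 8.5,"travel": [1.4,-0.05,-0.8],"roll": 0},
    {"fingers": 8.5,"travel": [1.4,-0.05,-0.8],"roll": 0},
    {"fingers": 5.7,"travel": [1.4,-0.05,-0.8],"roll": 0},
    {"fingers": 5.7,"travel": [1.4,-0.05,-0.8],"roll": 0},
    {"fingers": 5.7,"travel": [1.4,-0.05,-0.8],"roll": 0},
    {"fingers": 5.7,"travel": [1.4,-0.05,-0.8],"roll": 0},
    {"fingers": 5.7,"travel": [1.4,-0.05,-0.8],"roll": 0},
    {"fingers": 5.7,"travel": [1.4,-0.05,-0.8],"roll": 0},
    {"fingers": 5.7,"travel": [1.4,-0.05,-1.2],"roll": 0},
    {"fingers": 5.7,"travel": [1.4,-0.05,-2.5],"roll": 0},
    {"fingers": 5.7,"travel": [1.4,-0.05,-4.5],"roll": 0},
    {"fingers": 5.7,"travel": [1.4,-0.05,-6.5],"roll": 0},
    {"fingers": 5.7,"travel": [1.4,-0.05,-7.3],"roll": 0},
    {"fingers": 5.7,"travel": [1.4,-0.05,-7.3],"roll": 0}
  ],
  "force": 45
}}

```text
clock: 11.03
eef_pos: [585.8, 114.8, 159.8]
orientation: [2.32, 2.114, 0.007]
wrist_force: [0.4, 0.8, -1.9]
gripper_width: 61.3
grip_force: 49.6
```

```bash
python3 - <<'E'
from lid import *
import pickle
W=cam('wrist'); s=W['s']; pickle.dump(W,open('w11.pkl','wb')); print(s['eef_pos'],s['wrist_force'],s['gripper_width'])
z=s['eef_pos'][2]-91.1+125
r,w,T=lid(W,z); print(r)
for y in (-20,-10,0,10,20):
    q=T[np.abs(T[:,1]-y)<4]; print(y,q[:,0].min().round(1),q[:,0].max().round(1))
E
```

```text
[585.75690906 114.79406167 159.80390483] [ 0.44138042  0.75319285 -1.90038971] 61.343604642592425
((6.349464416503906, -1.8477668762207031), (47.32003402709961, 61.97660446166992), 0.3025641441345215)
-20 -17.0 27.1
-10 24.7 30.0Traceback (most recent call last):
  File "<stdin>", line 7, in <module>
    return umr_minimum(a, axis, None, out, keepdims, initial, where)
ValueError: zero-size array to reduction operation minimum which has no identity
```

Emit:
{"fn": "apply_moves", "kwargs": {
  "plan": [
    {"fingers": 5.7,"travel": [-0.6,-0.3,0],"roll": 0.02},
    {"fingers": 5.7,"travel": [-2,-1.2,0],"roll": 0.04},
    {"fingers": 5.7,"travel": [-4,-2.4,0],"roll": 0.06},
    {"fingers": 5.7,"travel": [-6,-3.6,0],"roll": 0.08},
    {"fingers": 5.7,"travel": [-8,-4.8,0],"roll": 0.1},
    {"fingers": 5.7,"travel": [-10,-6,0],"roll": 0.12},
    {"fingers": 5.7,"travel": [-12,-7.2,0],"roll": 0.135},
    {"fingers": 5.7,"travel": [-13.5,-8.2,0],"roll": 0.148},
    {"fingers": 5.7,"travel": [-14.2,-8.6,0],"roll": 0.148},
    {"fingers": 5.7,"travel": [-14.3,-8.7,0.3],"roll": 0.148},
    {"fingers": 5.7,"travel": [-14.3,-8.7,1.2],"roll": 0.148},
    {"fingers": 5.7,"travel": [-14.3,-8.7,2.2],"roll": 0.148},
    {"fingers": 5.7,"travel": [-14.3,-8.7,3.0],"roll": 0.148},
    {"fingers": 5.7,"travel": [-14.3,-8.7,3.4],"roll": 0.148},
    {"fingers": 5.7,"travel": [-14.3,-8.7,3.6],"roll": 0.148},
    {"fingers": 5.7,"travel": [-14.3,-8.7,3.7],"roll": 0.148},
    {"fingers": 5.7,"travel": [-14.3,-8.7,3.8],"roll": 0.148},
    {"fingers": 5.7,"travel": [-14.3,-8.7,3.8],"roll": 0.148}
  ]
}}

```text
clock: 12.58
eef_pos: [485.0, -19.4, 119.2]
orientation: [2.472, 1.939, 0.002]
wrist_force: [-2.0, 0.8, 3.5]
gripper_width: 61.7
grip_force: 50.2
```

Emit:
{"fn": "apply_moves", "kwargs": {
  "plan": [
    {"fingers": 6.6,"travel": [0,0,0],"roll": 0},
    {"fingers": 7.6,"travel": [0,0,0],"roll": 0},
    {"fingers": 8.5,"travel": [0,0,0],"roll": 0},
    {"fingers": 8.5,"travel": [0,0,0],"roll": 0},
    {"fingers": 8.5,"travel": [0,0,-0.5],"roll": 0},
    {"fingers": 8.5,"travel": [0,0,-2],"roll": 0},
    {"fingers": 8.5,"travel": [0,0,-4],"roll": 0},
    {"fingers": 8.5,"travel": [0,0,-5.5],"roll": 0},
    {"fingers": 8.5,"travel": [0,0,-6],"roll": -0.1},
    {"fingers": 8.5,"travel": [0,0,-6],"roll": -0.22},
    {"fingers": 8.5,"travel": [0,0,-6],"roll": -0.34},
    {"fingers": 8.5,"travel": [0,0,-6],"roll": -0.46},
    {"fingers": 8.5,"travel": [0,0,-6],"roll": -0.58},
    {"fingers": 8.5,"travel": [0,0,-6],"roll": -0.7},
    {"fingers": 8.5,"travel": [0,0,-6],"roll": -0.82},
    {"fingers": 8.5,"travel": [0,0,-6],"roll": -0.94},
    {"fingers": 8.5,"travel": [0,0,-6],"roll": -1.06},
    {"fingers": 8.5,"travel": [0,0,-6],"roll": -1.18},
    {"fingers": 8.5,"travel": [0,0,-6],"roll": -1.3},
    {"fingers": 8.5,"travel": [0,0,-6],"roll": -1.42}
  ]
}}

```text
clock: 14.25
eef_pos: [484.8, -19.8, 178.6]
orientation: [0.602, 3.083, 0.0]
wrist_force: [-0.8, 0.1, 0.0]
gripper_width: 85.0
grip_force: 0.0
```

Emit:
{"fn": "apply_moves", "kwargs": {
  "plan": [
    {"fingers": 8.5,"travel": [0,0,0],"roll": -0.1},
    {"fingers": 8.5,"travel": [0,0,0],"roll": -0.151},
    {"fingers": 8.5,"travel": [0,0,0],"roll": -0.151},
    {"fingers": 8.5,"travel": [0,0,0],"roll": -0.151}
  ]
}}

```text
clock: 14.58
eef_pos: [484.8, -19.7, 178.5]
orientation: [0.38, 3.118, -0.0]
wrist_force: [0.3, 0.4, 0.2]
gripper_width: 84.8
grip_force: 0.0
```

```bash
python3 - <<'E'
from lid import *
import pickle
W=cam('wrist'); s=W['s']; pickle.dump(W,open('w12.pkl','wb')); print(s['eef_pos'],s['qpos'])
Rt=R.from_rotvec(s['orientation']).as_matrix(); print('tool x yaw',np.degrees(np.arctan2(Rt[1,0],Rt[0,0])))
r,w,T=lid(W,153,near=[485,-19.5,153]); print('tool',r,'world',w)
for y in range(-20,21,10):
    q=T[np.abs(T[:,1]-y)<4]
    if len(q): print(y,q[:,0].min().round(1),q[:,0].max().round(1))
# vessels in this view
hsv=cv2.cvtColor(W['img'],cv2.COLOR_RGB2HSV); h_,s_,v_=hsv[...,0],hsv[...,1],hsv[...,2]
for p,n in [([682,-9,147],'can'),([655,-119,145],'crock'),([655,-74,145],'crockrimL'),([668,-64,73],'mid')]:
    q=proj(W,p); a,b=q.astype(int); print(n,q, hsv[b,a] if 0<=a<560 and 0<=b<420 else None)
E
```

```text
[484.76722662 -19.74864526 178.47991666] [-1.10842327e-01 -2.24669424e-01  1.62589098e+00 -1.39513855e-05
  1.73994894e+00 -1.43891190e+00]
tool x yaw 166.0926461528611Traceback (most recent call last):
  File "<stdin>", line 5, in <module>
  File "lid.py", line 8, in lid
    c=max(cs,key=cv2.contourArea)[:,0]
      ~~~^^^^^^^^^^^^^^^^^^^^^^^^
ValueError: max() iterable argument is empty
```

```bash
python3 - <<'E'
from lid import *
import pickle
W=pickle.load(open('w12.pkl','rb')); hsv=cv2.cvtColor(cv2.GaussianBlur(W['img'],(5,5),0),cv2.COLOR_RGB2HSV)
q=proj(W,[485,-19.5,153]); print(q)
print('col',[(v,*hsv[v,281]) for v in range(0,420,10)])
a=int(q[1]); print('row',[(u,*hsv[a,u]) for u in range(100,460,10)])
for p,n in [([682,-9,147],'can'),([655,-119,145],'crock'),([668,-64,73],'mid')]: print(n,proj(W,p))
E
```

```text
[283.09734823 254.06633139]
col [(0, np.uint8(44), np.uint8(17), np.uint8(163)), (10, np.uint8(45), np.uint8(17), np.uint8(148)), (20, np.uint8(46), np.uint8(17), np.uint8(167)), (30, np.uint8(46), np.uint8(17), np.uint8(169)), (40, np.uint8(45), np.uint8(18), np.uint8(171)), (50, np.uint8(43), np.uint8(18), np.uint8(171)), (60, np.uint8(45), np.uint8(18), np.uint8(172)), (70, np.uint8(43), np.uint8(18), np.uint8(172)), (80, np.uint8(44), np.uint8(16), np.uint8(171)), (90, np.uint8(44), np.uint8(16), np.uint8(171)), (100, np.uint8(45), np.uint8(18), np.uint8(171)), (110, np.uint8(44), np.uint8(17), np.uint8(169)), (120, np.uint8(44), np.uint8(17), np.uint8(161)), (130, np.uint8(45), np.uint8(19), np.uint8(163)), (140, np.uint8(16), np.uint8(103), np.uint8(136)), (150, np.uint8(16), np.uint8(111), np.uint8(156)), (160, np.uint8(16), np.uint8(111), np.uint8(147)), (170, np.uint8(0), np.uint8(0), np.uint8(96)), (180, np.uint8(120), np.uint8(3), np.uint8(95)), (190, np.uint8(12), np.uint8(63), np.uint8(73)), (200, np.uint8(13), np.uint8(125), np.uint8(61)), (210, np.uint8(11), np.uint8(1
[... 2246 characters left out ...]
 np.uint8(14), np.uint8(152), np.uint8(121)), (350, np.uint8(14), np.uint8(151), np.uint8(123)), (360, np.uint8(14), np.uint8(151), np.uint8(123)), (370, np.uint8(14), np.uint8(150), np.uint8(119)), (380, np.uint8(14), np.uint8(149), np.uint8(116)), (390, np.uint8(14), np.uint8(148), np.uint8(114)), (400, np.uint8(14), np.uint8(149), np.uint8(115)), (410, np.uint8(14), np.uint8(150), np.uint8(121)), (420, np.uint8(45), np.uint8(15), np.uint8(175)), (430, np.uint8(45), np.uint8(18), np.uint8(174)), (440, np.uint8(43), np.uint8(18), np.uint8(172)), (450, np.uint8(46), np.uint8(17), np.uint8(170))]
can [344.63908731 430.21444417]
crock [222.00335386 429.06627987]
mid [282.75337248 377.22747286]
```

```bash
sed -i 's/(hsv\[...,0\]<13)&(hsv\[...,1\]>95)&(hsv\[...,2\]<130)/(hsv[...,0]<=14)\&(hsv[...,1]>115)\&(hsv[...,2]<97)/' lid.py; python3 - <<'E'
from lid import *
import pickle
W=pickle.load(open('w12.pkl','rb'))
r,w,T=lid(W,153,near=[485,-19.5,153]); print('tool',r,'world',w)
for y in range(-20,21,5):
    q=T[np.abs(T[:,1]-y)<2.5]
    if len(q): print('y',y,q[:,0].min().round(1),q[:,0].max().round(1))
for x in range(-25,26,10):
    q=T[np.abs(T[:,0]-x)<3]
    if len(q): print('x',x,q[:,1].min().round(1),q[:,1].max().round(1))
E
```

```text
tool ((3.0168609619140625, 1.05877685546875), (36.27217102050781, 67.9581527709961), 89.59693145751953) world ((482.1039733886719, -17.997339248657227), (36.272159576416016, 67.95818328857422), 76.49569702148438)
y -15 -28.1 30.3
y -10 -31.0 32.6
y -5 -31.0 34.8
y 5 33.1 37.0
y 10 35.9 37.0
y 15 -30.4 34.8
y 20 -25.3 26.3
x -25 -16.6 18.5
x -15 -16.9 19.2
x -5 -17.0 -16.5
x 5 -16.7 -16.2
x 15 18.6 19.1
x 25 -16.3 18.3
```

```bash
python3 - <<'E'
from h import *
import pickle
np.set_printoptions(precision=1,suppress=True)
W=pickle.load(open('wrist1.pkl','rb')); img=W['img']; hsv=cv2.cvtColor(img,cv2.COLOR_RGB2HSV).astype(int)
def fit(P):
    A=np.c_[2*P,np.ones(len(P))]; x=np.linalg.lstsq(A,(P**2).sum(1),rcond=None)[0]; return x[:2],np.sqrt(x[2]+x[:2]@x[:2])
rng=np.random.default_rng(0)
def ransac(P,r0):
    best=[]
    for _ in range(800):
        c,r=fit(P[rng.choice(len(P),3,False)])
        if abs(r-r0)>2.5: continue
        i=np.abs(np.hypot(*(P-c).T)-r)<0.8
        if i.sum()>len(best): best=P[i]
    return (*fit(best),len(best),len(P))
ed=cv2.Canny(cv2.GaussianBlur(img,(3,3),0),25,60)
def run(box,z,r0=45):
    v,u=np.nonzero(ed[box[2]:box[3],box[0]:box[1]]); u+=box[0];v+=box[2]
    return ransac(np.array([onz(W,a,b,z)[:2] for a,b in zip(u,v)]),r0)
print('can lid',run((320,450,155,285),147)); print('crock',run((285,390,285,375),145))
S=pickle.load(open('scene1.pkl','rb'))
def runS(c,box,z):
    e=cv2.Canny(c['img'],25,60); v,u=np.nonzero(e[box[2]:box[3],box[0]:box[1]]); u+=box[0];v+=box[2]
    return ransac(np.array([onz(c,a,b,z)[:2] for a,b in zip(u,v)]),45)
print('scene can',runS(S,(290,335,200,250),147),'crock',runS(S,(250,292,208,255),145))
D=pickle.load(open('side1.pkl','rb'))
print('side can',runS(D,(292,338,165,220),147),'crock',runS(D,(316,366,192,245),145))
E
```

```text
can lid (array([681.9,  -7.8]), np.float64(44.31658530083141), 371, 1090)
crock (array([ 654.4, -116.4]), np.float64(43.99067862417043), 139, 894)
scene can (array([687.5,  -9.6]), np.float64(42.99634966071262), 24, 326) crock (array([ 660.8, -117.7]), np.float64(44.89995508297241), 25, 309)
side can (array([680.7,  -9.3]), np.float64(44.012326043634445), 41, 337) crock (array([ 652. , -117.2]), np.float64(44.45339194650309), 38, 333)
```

Emit:
{"fn": "apply_moves", "kwargs": {
  "plan": [
    {"fingers": 7,"travel": [0,0.1,0.5],"roll": 0},
    {"fingers": 6.5,"travel": [0,0.1,2],"roll": 0},
    {"fingers": 6.5,"travel": [0,0.1,3.8],"roll": 0},
    {"fingers": 6.5,"travel": [0,0.1,5.2],"roll": 0},
    {"fingers": 6.5,"travel": [0,0.1,5.8],"roll": 0},
    {"fingers": 6.5,"travel": [0,0.1,5.8],"roll": 0},
    {"fingers": 3.2,"travel": [0,0.1,5.8],"roll": 0},
    {"fingers": 3.2,"travel": [0,0.1,5.8],"roll": 0},
    {"fingers": 3.2,"travel": [0,0.1,5.8],"roll": 0},
    {"fingers": 3.2,"travel": [0,0.1,5.8],"roll": 0},
    {"fingers": 3.2,"travel": [0,0.1,5.8],"roll": 0},
    {"fingers": 3.2,"travel": [0,0.1,5.8],"roll": 0},
    {"fingers": 3.2,"travel": [0,0.1,5.8],"roll": 0}
  ],
  "force": 60
}}

```text
clock: 15.72
eef_pos: [485.7, -18.7, 121.6]
orientation: [0.377, 3.116, 0.0]
wrist_force: [1.2, 0.2, 5.9]
gripper_width: 35.0
grip_force: 60.8
```

Emit:
{"fn": "apply_moves", "kwargs": {
  "plan": [
    {"fingers": 3.2,"travel": [0,0,-0.5],"roll": 0},
    {"fingers": 3.2,"travel": [0,0,-2],"roll": 0},
    {"fingers": 3.2,"travel": [0,0,-4],"roll": 0},
    {"fingers": 3.2,"travel": [0,0,-5.6],"roll": 0},
    {"fingers": 3.2,"travel": [-0.5,0,-6],"roll": 0},
    {"fingers": 3.2,"travel": [-2,0.05,-6],"roll": 0},
    {"fingers": 3.2,"travel": [-4,0.1,-6],"roll": 0},
    {"fingers": 3.2,"travel": [-6,0.15,-6],"roll": 0},
    {"fingers": 3.2,"travel": [-8,0.17,-6],"roll": 0},
    {"fingers": 3.2,"travel": [-9.2,0.17,-6],"roll": 0},
    {"fingers": 3.2,"travel": [-9.65,0.17,-6],"roll": 0},
    {"fingers": 3.2,"travel": [-9.65,0.17,-6],"roll": 0},
    {"fingers": 3.2,"travel": [-9.65,0.17,-5.5],"roll": 0},
    {"fingers": 3.2,"travel": [-9.65,0.17,-5.1],"roll": 0},
    {"fingers": 3.2,"travel": [-9.65,0.17,-4.9],"roll": 0},
    {"fingers": 3.2,"travel": [-9.65,0.17,-4.8],"roll": 0},
    {"fingers": 3.2,"travel": [-9.65,0.17,-4.8],"roll": 0},
    {"fingers": 3.2,"travel": [-9.65,0.17,-4.8],"roll": 0}
  ]
}}

```text
clock: 17.22
eef_pos: [578.8, -40.0, 168.4]
orientation: [0.377, 3.119, -0.0]
wrist_force: [0.8, 0.1, -2.8]
gripper_width: 35.0
grip_force: 60.0
```

```bash
python3 - <<'E'
from lid import *
import pickle
np.set_printoptions(precision=1,suppress=True)
W=cam('wrist'); s=W['s']; pickle.dump(W,open('w13.pkl','wb')); print(s['eef_pos'],s['wrist_force'],s['gripper_width'])
h=cv2.cvtColor(cv2.GaussianBlur(W['img'],(3,3),0),cv2.COLOR_RGB2HSV)
print([(v,*h[v,281].tolist()) for v in range(100,380,8)])
D=cam('side'); S=cam('scene'); pickle.dump((D,S),open('ds13.pkl','wb'))
E
```

```text
[578.8 -40.  168.4] [ 0.8  0.1 -2.8] 34.98394475738824
[(100, 16, 114, 185), (108, 16, 115, 180), (116, 16, 115, 182), (124, 16, 115, 178), (132, 16, 114, 179), (140, 16, 114, 181), (148, 16, 113, 173), (156, 14, 148, 148), (164, 15, 128, 136), (172, 16, 113, 182), (180, 105, 4, 117), (188, 105, 4, 117), (196, 110, 7, 117), (204, 100, 7, 116), (212, 100, 7, 116), (220, 12, 78, 82), (228, 11, 120, 72), (236, 12, 122, 69), (244, 11, 131, 80), (252, 11, 138, 100), (260, 12, 141, 94), (268, 12, 143, 93), (276, 12, 144, 92), (284, 11, 146, 117), (292, 11, 146, 117), (300, 11, 142, 95), (308, 12, 136, 73), (316, 12, 136, 71), (324, 11, 147, 118), (332, 12, 138, 72), (340, 12, 137, 67), (348, 12, 135, 68), (356, 12, 135, 68), (364, 14, 120, 87), (372, 120, 23, 33)]
```

Emit:
{"fn": "apply_moves", "kwargs": {
  "plan": [
    {"fingers": 3.2,"travel": [-0.4,0,0],"roll": 0},
    {"fingers": 3.2,"travel": [-0.9,0,0],"roll": 0},
    {"fingers": 3.2,"travel": [-1.4,0,0],"roll": 0},
    {"fingers": 3.2,"travel": [-1.9,0,0],"roll": 0},
    {"fingers": 3.2,"travel": [-2.4,0,0],"roll": 0},
    {"fingers": 3.2,"travel": [-2.9,0,0],"roll": 0},
    {"fingers": 3.2,"travel": [-3.3,0,0],"roll": 0},
    {"fingers": 3.2,"travel": [-3.7,0,0],"roll": 0},
    {"fingers": 3.2,"travel": [-4.1,0,0],"roll": 0},
    {"fingers": 3.2,"travel": [-4.5,0,0],"roll": 0},
    {"fingers": 3.2,"travel": [-4.8,0,0],"roll": 0},
    {"fingers": 3.2,"travel": [-5.1,0,0],"roll": 0},
    {"fingers": 3.2,"travel": [-5.4,0,0],"roll": 0},
    {"fingers": 3.2,"travel": [-5.7,0,0],"roll": 0},
    {"fingers": 3.2,"travel": [-6.0,0,0],"roll": 0}
  ]
}}

```text
clock: 18.62
eef_pos: [637.4, -54.4, 168.1]
orientation: [-0.377, -3.118, 0.0]
wrist_force: [-1.4, 0.3, -2.6]
gripper_width: 35.1
grip_force: 60.0
```

```bash
cat > ves.py <<'E'
from h import *
rng=np.random.default_rng(0)
def fit(P):
    A=np.c_[2*P,np.ones(len(P))]; x=np.linalg.lstsq(A,(P**2).sum(1),rcond=None)[0]; return x[:2],np.sqrt(x[2]+x[:2]@x[:2])
def ves(c,p,z,r0=44.5):
    e=cv2.Canny(c['img'],25,60); v,u=np.nonzero(e); P=np.array([onz(c,a,b,z)[:2] for a,b in zip(u,v)])
    P=P[np.hypot(*(P-np.array(p)).T)<62]; best=[]
    for _ in range(1500):
        x,r=fit(P[rng.choice(len(P),3,False)])
        if abs(r-r0)>2: continue
        i=np.abs(np.hypot(*(P-x).T)-r)<1
        if i.sum()>len(best): best=P[i]
    return (*fit(best),len(best))
E
python3 - <<'E'
from ves import *
np.set_printoptions(precision=1,suppress=True)
s=state(); print(s['eef_pos'],s['wrist_force'],s['torque'])
for n in('side','scene'):
    c=cam(n); print(n,ves(c,(682,-5),147),ves(c,(654,-120),145))
E
```

```text
[637.4 -54.4 168.1] [-1.4  0.3 -2.6] [0.1 0.4 0. ]
side (array([686.6,  15. ]), np.float64(43.23286655052922), 28) (array([ 657.3, -123. ]), np.float64(45.26878986614445), 44)
scene (array([691.1,  -3.9]), np.float64(44.13671158693184), 31) (array([ 664.6, -121.8]), np.float64(45.27780731146753), 40)
```

Emit:
{"fn": "apply_moves", "kwargs": {
  "plan": [
    {"fingers": 3.2,"travel": [-0.3,0,0],"roll": 0},
    {"fingers": 3.2,"travel": [-0.6,0,0],"roll": 0},
    {"fingers": 3.2,"travel": [-0.9,0,0],"roll": 0},
    {"fingers": 3.2,"travel": [-1.2,0,0],"roll": 0},
    {"fingers": 3.2,"travel": [-1.5,0,0],"roll": 0},
    {"fingers": 3.2,"travel": [-1.8,0,0],"roll": 0},
    {"fingers": 3.2,"travel": [-2.1,0,0],"roll": 0},
    {"fingers": 3.2,"travel": [-2.4,0,0],"roll": 0},
    {"fingers": 3.2,"travel": [-2.7,0,0],"roll": 0},
    {"fingers": 3.2,"travel": [-3.0,0,0],"roll": 0},
    {"fingers": 3.2,"travel": [-3.3,0,0],"roll": 0},
    {"fingers": 3.2,"travel": [-3.3,0,0],"roll": 0}
  ]
}}

```text
clock: 19.72
eef_pos: [670.0, -62.5, 168.1]
orientation: [0.377, 3.118, -0.0]
wrist_force: [0.3, -0.6, -2.7]
gripper_width: 35.3
grip_force: 60.0
```

```bash
python3 - <<'E'
from ves import *
np.set_printoptions(precision=1,suppress=True)
s=state(); print(s['eef_pos'],s['wrist_force'],s['torque'])
for n in('side','scene'):
    c=cam(n); print(n,ves(c,(690,-1),147),ves(c,(660,-125),145))
E
```

```text
[670.  -62.5 168.1] [ 0.3 -0.6 -2.7] [-0.1 -0.1  0.1]
side (array([688.5,  -1.8]), np.float64(44.017322758098324), 38) (array([ 661.4, -127.7]), np.float64(44.708463626912504), 62)
scene (array([693.6,  -1.7]), np.float64(45.507776916703214), 36) (array([ 671.7, -125.9]), np.float64(44.72251924344208), 27)
```

Emit:
{"fn": "apply_moves", "kwargs": {
  "plan": [
    {"fingers": 3.2,"travel": [-0.2,0,0],"roll": 0},
    {"fingers": 3.2,"travel": [-0.4,0,0],"roll": 0},
    {"fingers": 3.2,"travel": [-0.6,0,0],"roll": 0},
    {"fingers": 3.2,"travel": [-0.7,0,0],"roll": 0},
    {"fingers": 3.2,"travel": [-0.7,0,0],"roll": 0},
    {"fingers": 3.2,"travel": [-0.7,0,0.1],"roll": 0},
    {"fingers": 3.2,"travel": [-0.7,0,0.2],"roll": 0},
    {"fingers": 3.2,"travel": [-0.7,0,0.2],"roll": 0}
  ]
}}

```text
clock: 20.48
eef_pos: [676.3, -64.0, 166.7]
orientation: [0.377, 3.118, -0.0]
wrist_force: [0.1, -0.6, -0.8]
gripper_width: 35.1
grip_force: 60.2
```

```bash
python3 - <<'E'
from ves import *
np.set_printoptions(precision=1,suppress=True)
s=state(); print(s['eef_pos'],s['wrist_force'],s['torque'])
B={'side':((1.3,.7),(2.6,.2)),'scene':((-5.5,1),(-6.2,.7))}
for n in('side','scene'):
    c=cam(n)
    for (p,z),b in zip([((690,-1),147),((664,-126),145)],B[n]): v=ves(c,p,z); print(n,v[0]+b,v[1],v[2])
E
```

```text
[676.3 -64.  166.7] [ 0.1 -0.6 -0.8] [-0.2  0.   0. ]
side [691.6  -0.8] 45.430847126343295 25
side [ 664.4 -127.1] 44.72788325826309 60
scene [689.4   1. ] 45.28261012058181 25
scene [ 665.8 -125.5] 44.44418105379779 29
```

Emit:
{"fn": "apply_moves", "kwargs": {
  "plan": [
    {"fingers": 3.2,"travel": [0,0,0.1],"roll": 0},
    {"fingers": 3.2,"travel": [0,0,0.1],"roll": 0},
    {"fingers": 3.8,"travel": [0,0,0.1],"roll": 0},
    {"fingers": 4.6,"travel": [0,0,0.05],"roll": 0},
    {"fingers": 5.5,"travel": [0,0,0],"roll": 0},
    {"fingers": 5.5,"travel": [0,0,0],"roll": 0},
    {"fingers": 5.5,"travel": [0,0,0],"roll": 0},
    {"fingers": 5.5,"travel": [0,0,-1],"roll": 0},
    {"fingers": 5.5,"travel": [0,0,-3],"roll": 0},
    {"fingers": 5.5,"travel": [0,0,-5],"roll": 0},
    {"fingers": 5.5,"travel": [0,0,-7],"roll": 0},
    {"fingers": 5.5,"travel": [0,0,-8],"roll": 0},
    {"fingers": 5.5,"travel": [0,0,-8],"roll": 0}
  ]
}}

```text
clock: 21.67
eef_pos: [677.0, -64.1, 250.6]
orientation: [0.377, 3.113, -0.0]
wrist_force: [0.6, 0.4, 0.5]
gripper_width: 54.6
grip_force: 0.0
```

```bash
python3 - <<'E'
from lid import *
from ves import ves
import pickle
np.set_printoptions(precision=1,suppress=True)
W=cam('wrist'); pickle.dump(W,open('w14.pkl','wb')); s=W['s'];print(s['eef_pos'],s['wrist_force'])
r,w,T=lid(W,198,near=[676,-64,198]); print('lid',r,w)
B={'side':((1.3,.7),(2.6,.2)),'scene':((-5.5,1),(-6.2,.7))}
for n in('side','scene'):
    c=cam(n)
    for (p,z),b in zip([((690,-1),147),((664,-126),145)],B[n]): v=ves(c,p,z); print(n,v[0]+b,v[1],v[2])
E
```

```text
[677.  -64.1 250.6] [0.6 0.4 0.5]
lid ((7.4998321533203125, -7.320041656494141), (71.85232543945312, 48.99845504760742), 0.03704511374235153) ((668.3311767578125, -69.43324279785156), (48.99848175048828, 71.8537826538086), 76.16543579101562)
side [691.3  -1.7] 44.957401484510676 27
side [ 665.7 -125.8] 45.01333683219072 57
scene [688.1  -1.1] 45.35014426121377 36
scene [ 665.9 -125.4] 44.192931877929205 28
```

Emit:
{"fn": "apply_moves", "kwargs": {
  "plan": [
    {"fingers": 5.5,"travel": [0.8,-0.1,-1],"roll": 0},
    {"fingers": 5.5,"travel": [3,-0.5,-1],"roll": 0},
    {"fingers": 5.5,"travel": [6,-1,-1],"roll": -0.02},
    {"fingers": 3,"travel": [9,-1.5,-1],"roll": -0.05},
    {"fingers": 0,"travel": [12,-2,-1],"roll": -0.08},
    {"fingers": 0,"travel": [15,-2.5,-1],"roll": -0.11},
    {"fingers": 0,"travel": [18,-3,-1],"roll": -0.147},
    {"fingers": 0,"travel": [21,-3.5,-1],"roll": -0.147},
    {"fingers": 0,"travel": [24,-4,-1],"roll": -0.147},
    {"fingers": 0,"travel": [26.5,-4.3,-1],"roll": -0.147},
    {"fingers": 0,"travel": [27.5,-4.3,-1],"roll": -0.147},
    {"fingers": 0,"travel": [27.5,-4.3,-1],"roll": -0.147},
    {"fingers": 0,"travel": [27.5,-4.3,-1],"roll": -0.147}
  ]
}}

```text
clock: 22.9
eef_pos: [398.4, -40.0, 256.1]
orientation: [0.147, 3.137, -0.0]
wrist_force: [0.4, 1.2, 0.3]
gripper_width: -0.1
grip_force: 0.0
```

```bash
python3 - <<'E'
from h import *
import pickle
np.set_printoptions(precision=1,suppress=True)
c=cam('wrist'); pickle.dump(c,open('w15.pkl','wb')); s=c['s']; p=s['eef_pos']; print(p,s['gripper_width'],s['qpos'])
hsv=cv2.cvtColor(c['img'],cv2.COLOR_RGB2HSV).astype(int)
# scan along push direction on z=28 plane for board front edge at several lateral offsets
b=np.array([.9955,-.095]);n=np.array([.095,.9955])
for l in (-60,-30,0,30,60,90):
    out=[]
    for d in np.arange(-40,80,1.):
        q=proj(c,[*(p[:2]+d*b+l*n),28]).astype(int)
        if 0<=q[0]<560 and 0<=q[1]<420 : out.append((d,hsv[q[1],q[0],1]))
    t=[d for d,x in out if 90<x<135]; print(l,t[0] if t else None, (p[:2]+t[0]*b+l*n) if t else None, out[-1][0] if out else None)
E
```

```text
[398.4 -40.  256.1] -0.09439185022146411 [-0.2 -0.4  1.7 -0.   1.9 -1.7]
-60 28.0 [ 420.5 -102.4] 79.0
-30 28.0 [423.4 -72.6] 79.0
0 28.0 [426.2 -42.7] 79.0
30 28.0 [429.1 -12.8] 79.0
60 29.0 [432.9  16.9] 79.0
90 29.0 [435.8  46.8] 79.0
```

Emit:
{"fn": "apply_moves", "kwargs": {
  "plan": [
    {"fingers": 0,"travel": [0,0,1],"roll": 0},
    {"fingers": 0,"travel": [0,0,4],"roll": 0},
    {"fingers": 0,"travel": [0,0,7.5],"roll": 0},
    {"fingers": 0,"travel": [0,0,11],"roll": 0},
    {"fingers": 0,"travel": [0,0,14.5],"roll": 0},
    {"fingers": 0,"travel": [0,0,18],"roll": 0},
    {"fingers": 0,"travel": [0,0,21],"roll": 0},
    {"fingers": 0,"travel": [0,0,23],"roll": 0},
    {"fingers": 0,"travel": [0,0,24],"roll": 0},
    {"fingers": 0,"travel": [0,0,24.1],"roll": 0},
    {"fingers": 0,"travel": [0,0,24.1],"roll": 0}
  ]
}}

```text
clock: 23.87
eef_pos: [398.8, -40.1, 14.9]
orientation: [-0.147, -3.137, -0.0]
wrist_force: [0.1, 0.8, -0.2]
gripper_width: 0.5
grip_force: 0.0
```

Emit:
{"fn": "apply_moves", "kwargs": {
  "plan": [
    {"fingers": 0,"travel": [-0.5,0,0],"roll": 0},
    {"fingers": 0,"travel": [-1.1,0,0],"roll": 0},
    {"fingers": 0,"travel": [-1.6,0,0],"roll": 0},
    {"fingers": 0,"travel": [-2.1,0,0],"roll": 0},
    {"fingers": 0,"travel": [-2.6,0,0],"roll": 0},
    {"fingers": 0,"travel": [-3.2,0,0],"roll": 0},
    {"fingers": 0,"travel": [-3.8,0,0],"roll": 0},
    {"fingers": 0,"travel": [-4.4,0,0],"roll": 0},
    {"fingers": 0,"travel": [-5.0,0,0],"roll": 0},
    {"fingers": 0,"travel": [-5.6,0,0],"roll": 0},
    {"fingers": 0,"travel": [-6.2,0,0],"roll": 0},
    {"fingers": 0,"travel": [-6.8,0,0],"roll": 0},
    {"fingers": 0,"travel": [-7.4,0,0],"roll": 0},
    {"fingers": 0,"travel": [-8.0,0,0],"roll": 0},
    {"fingers": 0,"travel": [-8.6,0,0],"roll": 0},
    {"fingers": 0,"travel": [-9.2,0,0],"roll": 0},
    {"fingers": 0,"travel": [-9.8,0,0],"roll": 0},
    {"fingers": 0,"travel": [-10.2,0,0],"roll": 0},
    {"fingers": 0,"travel": [-10.4,0,0],"roll": 0}
  ]
}}

```text
clock: 25.45
eef_pos: [502.9, -49.8, 15.0]
orientation: [-0.147, -3.138, -0.0]
wrist_force: [-3.5, -1.3, 1.3]
gripper_width: 0.0
grip_force: 1.6
```

Emit:
{"fn": "apply_moves", "kwargs": {
  "plan": [
    {"fingers": 0,"travel": [-0.2,0,0],"roll": 0},
    {"fingers": 0,"travel": [-0.4,0,0],"roll": 0},
    {"fingers": 0,"travel": [-0.6,0,0],"roll": 0},
    {"fingers": 0,"travel": [-0.75,0,0],"roll": 0},
    {"fingers": 0,"travel": [-0.9,0,0],"roll": 0},
    {"fingers": 0,"travel": [-1.05,0,0],"roll": 0},
    {"fingers": 0,"travel": [-1.2,0,0],"roll": 0},
    {"fingers": 0,"travel": [-1.2,0,0],"roll": 0}
  ]
}}

```text
clock: 26.12
eef_pos: [514.6, -50.9, 15.1]
orientation: [0.147, 3.138, 0.0]
wrist_force: [-1.3, -1.3, -1.2]
gripper_width: -0.1
grip_force: 0.9
```

Emit:
{"fn": "apply_moves", "kwargs": {
  "plan": [
    {"fingers": 0,"travel": [-0.1,0,0],"roll": 0},
    {"fingers": 0,"travel": [-0.2,0,0],"roll": 0},
    {"fingers": 0,"travel": [-0.3,0,0],"roll": 0},
    {"fingers": 0,"travel": [-0.4,0,0],"roll": 0},
    {"fingers": 0,"travel": [-0.5,0,0],"roll": 0},
    {"fingers": 0,"travel": [-0.6,0,0],"roll": 0},
    {"fingers": 0,"travel": [-0.6,0,0],"roll": 0},
    {"fingers": 0,"travel": [-0.6,0,0],"roll": 0}
  ]
}}

```text
clock: 26.78
eef_pos: [514.9, -50.9, 15.1]
orientation: [-0.146, -3.125, -0.001]
wrist_force: [-27.9, 1.0, 15.3]
gripper_width: 0.0
grip_force: 13.9
```

The hard stop is reached: the push force rises to 28 N at x=514.9, where the home position predicts 514.5. I retreat and check the scene.

Emit:
{"fn": "apply_moves", "kwargs": {
  "plan": [
    {"fingers": 0,"travel": [0.5,0,0],"roll": 0},
    {"fingers": 0,"travel": [2,0,0],"roll": 0},
    {"fingers": 0,"travel": [4,0,0],"roll": 0},
    {"fingers": 0,"travel": [6,0,-1],"roll": 0},
    {"fingers": 0,"travel": [8,0,-4],"roll": 0},
    {"fingers": 0,"travel": [9,0,-8],"roll": 0},
    {"fingers": 0,"travel": [9,0,-12],"roll": 0},
    {"fingers": 0,"travel": [9,0,-16],"roll": 0},
    {"fingers": 0,"travel": [9,0,-20],"roll": 0},
    {"fingers": 0,"travel": [9,0,-23],"roll": 0},
    {"fingers": 0,"travel": [9,0,-24],"roll": 0},
    {"fingers": 0,"travel": [9,0,-24],"roll": 0},
    {"fingers": 0,"travel": [9,0,-24],"roll": 0}
  ]
}}

```text
clock: 27.87
eef_pos: [431.2, -43.0, 255.0]
orientation: [0.147, 3.137, 0.0]
wrist_force: [-0.2, -0.0, 0.0]
gripper_width: 0.3
grip_force: 0.0
```

```bash
python3 - <<'E'
from h import *
from ves import ves
import pickle
np.set_printoptions(precision=1,suppress=True)
c=cam('wrist'); p=c['s']['eef_pos']; print(p,c['s']['wrist_force'])
hsv=cv2.cvtColor(c['img'],cv2.COLOR_RGB2HSV).astype(int)
b=np.array([.9955,-.095]);n=np.array([.095,.9955])
F=np.array([535.5,-50.4]) # housing front mid
for l in (-100,-60,0,60,100):
    seq=[]
    for d in range(-40,12,2):
        q=proj(c,[*(F+d*b+l*n),28]).astype(int)
        if 0<=q[0]<560 and 0<=q[1]<420: seq.append((d,hsv[q[1],q[0],1].item()))
    t=[d for d,x in seq if x>80]; print(l,t[:1],len(seq))
S=cam('scene');D=cam('side')
for nme,cc,B in (('side',D,((1.3,.7),(2.6,.2))),('scene',S,((-5.5,1),(-6.2,.7)))):
    for (q,z),bb in zip([((690,-1),147),((665,-126),145)],B): v=ves(cc,q,z); print(nme,v[0]+bb,v[1],v[2])
    h=cv2.cvtColor(cc['img'],cv2.COLOR_RGB2HSV)
    # dark lid & grey body check along tin axis
    print([(z,*h[tuple(proj(cc,[676.5,-64,z]).astype(int)[::-1])].tolist()) for z in (90,120,155,165,176,188,198,206)])
E
```

```text
[431.2 -43.  255. ] [-0.2 -0.   0. ]
-100 [-18] 26
-60 [-18] 26
0 [-18] 26
60 [-18] 26
100 [-18] 26
side [714.4 -45.7] 44.45179734980718 16
side [ 665.2 -127.2] 45.687401824082585 57
[(90, 7, 93, 104), (120, 150, 3, 79), (155, 11, 108, 45), (165, 11, 210, 34), (176, 10, 177, 46), (188, 10, 143, 73), (198, 11, 165, 71), (206, 11, 129, 71)]
scene [688.2  -1. ] 45.43506104064388 38
scene [ 663.2 -125. ] 45.89087319895693 41
[(90, 135, 6, 87), (120, 90, 3, 87), (155, 7, 112, 50), (165, 11, 154, 48), (176, 8, 177, 49), (188, 11, 145, 79), (198, 10, 154, 86), (206, 11, 145, 74)]
```

```bash
python3 -c "
from bench import *
print(hand_in())"
```

```text
the job is handed in; nothing more can be done
None
```

I stood the tin upright on the cutting board and let go, then regripped it across its thickness and slid it between the crock and canister, about 1–2 mm from midway by measurement. I then pushed the board to its stop and handed in at about 28 s. While being stood up beside the housing the tin briefly slipped from the pads, but it stayed upright.

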